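# Gauge the lacquer on a furniture leg

### The job

Lay the tall upright furniture leg on its side in the V cradle of the gauge stand, in the middle of the cradle's length with one end under the guide plate, without dropping it, and let go of it. Then take the probe by its grip from its holder and lower its rod straight down through the guide hole, without touching the guide or the leg, until the tip hovers about 10 mm above the leg. Finish while holding it there, still, upright and centred in the hole; leave everything else on the table where it is.

Things in the scene. Friction and masses are not known exactly. Their poses are not given: they have to be found in the camera images.
- leg: The furniture leg: plain round light-wood cylinder, 36 mm diameter, 150 mm long, about 0.1 to 0.19 kg, standing upright on the table at the start. Origin at the centre of its lower end face, z along the leg towards its other end. Both ends are alike. The only other round wood is a stub half as tall.
- leg_mid (a point): Middle of the leg, on its axis, 75 mm from either end.
- fixture: Fixed gauge stand. Origin on the table midway between its two wooden V saddles; the cradle runs along its y. Base plate 90 (x) mm by y = -130 to +110 mm, 12 mm thick. An aluminium guide plate is fixed over the saddle at its -y end, on a post 30 mm wide, 135 mm tall, at y = -100 to -115 mm; the cradle's +y end is open. A seated leg has its axis 60 mm and its crown 78 mm above the table.
- guide_hole (a point): Centre of the guide hole at the plate's top face, at y = -58 mm of the stand, 135 mm above the table and 57 mm above the crown of a seated leg. Vertical through hole 24 mm in diameter. The plate is 48 x 48 x 12 mm; its underside is 45 mm above a seated leg; the leg's end goes in beneath it from the +y side.
- cradle_seat (a point): Where the middle of a properly laid leg comes: centre of the cradle, 60 mm above the table; axes as the stand. Saddles at y = -58 and +58 mm, each 10 mm thick along y, 45-degree flanks, lips 48 mm apart and 59 mm above the table, 68 mm wide outside; between them only the 12 mm base, so fingers fit in (they cross over the +y lips on the way).
- holder: Fixed wooden block 70 x 70 x 90 mm with a vertical 17 mm hole through its centre, in which the probe stands. Origin at the centre of its underside.
- probe: Coating probe, about 0.1 kg: steel rod 10 mm diameter, 80 mm long; above it a flange 32 mm diameter x 5 mm; then a black square grip 22 x 22 mm, 85 to 145 mm above the rod tip, flats facing its x and y; 4 mm button on top. Origin at the ROD TIP, z up to the grip. It starts upright in the holder, flange on the block, tip 10 mm above the table; lift it over 80 mm to clear the block.
- stub: Bystander, leave alone: a short offcut of the same round leg stock, 36 mm diameter, 80 mm tall, standing upright; NOT the leg to gauge; origin at the centre of its underside.
- jar: Bystander, leave alone: closed jar of stain, 68 mm diameter, 90 mm tall; origin at the centre of its underside.
- tape: Bystander, leave alone: roll of paper masking tape lying flat, 96 mm outside diameter, 24 mm high; origin at the centre of its underside.
- sandblock: Bystander, leave alone: cork sanding block 55 x 100 x 35 mm; origin at the centre of its underside.
- brush: Bystander, leave alone: flat brush, 190 mm long, lying on the table along its own x.
- can: Bystander, leave alone: metal can of lacquer, 80 mm diameter, 100 mm tall; origin at the centre of its underside.
- offcut: Bystander, leave alone: flat stick of light wood 160 x 45 x 22 mm lying on the table; origin at the centre of its underside.

How it is judged (in metres and radians):
On the way, in this order (a step that is already met when the one before it is completed fails the run):
1. the leg lies at rest in the cradle, released (x of leg_mid in the frame of fixture between -0.004 and 0.004 m and y of leg_mid in the frame of fixture between -0.015 and 0.015 m and z of leg_mid in the frame of fixture between 0.055 and 0.065 m and angle between the z axis of leg and the y axis of fixture, either way round below 0.07 rad and contact force between the fingers and leg below 0.1 N and linear speed of leg below 0.02 m/s), for 0.3 s.
2. the probe, held upright, is above the guide hole with its tip still over the plate (horizontal distance between probe and guide_hole below 0.012 m and z of probe in the frame of guide_hole above 0.001 m and angle between probe's own z axis and vertical below 0.15 rad and contact force between the fingers and probe above 1 N).
3. the rod has passed down through the guide hole (horizontal distance between probe and guide_hole below 0.0075 m and z of probe in the frame of guide_hole below -0.014 m and angle between probe's own z axis and vertical below 0.15 rad), for 0.1 s.
At the end, for the whole second after the job is handed in: Leg at rest in the cradle, let go (middle within 15 mm along, 4 mm across, axis within 4 deg). Probe held still in the fingers, rod through the guide hole, tip within 3.5 mm of its axis, 4 to 16 mm above the leg, upright within 4 deg, touching neither guide nor leg (all of step 1 and horizontal distance between probe and guide_hole below 0.0035 m and angle between probe's own z axis and vertical below 0.07 rad and z of probe in the frame of fixture between 0.082 and 0.094 m and contact force between the fingers and probe above 1 N and contact force between probe and fixture below 0.05 N and contact force between probe and leg below 0.05 N and linear speed of probe below 0.02 m/s); the arm keeps its last pose, push and grip.
It fails at once if the probe touches the gauge stand or its guide (contact force between probe and fixture above 0.3 N).
It fails at once if the probe touches the leg (contact force between probe and leg above 0.3 N).
It fails at once if the leg is dropped (linear speed of leg above 0.5 m/s and contact force between the fingers and leg below 0.05 N).
It fails at once if a bystander is disturbed (distance of any of stub, jar, tape, sandblock, brush, can, offcut from where it was at the start of the episode above 0.03 m).
It also fails if it takes over 72 s, if anything falls off the work surface, if the arm or the gripper's body presses on something with over 40 N, if the wrist force passes 120 N, or if a joint passes its speed limit or range.

### The arm

A 6-joint arm with a two-finger parallel gripper is mounted at the origin on the work surface. World frame = base frame: x ahead of the robot, y to its left, z up, the work surface at z = 0. Lengths are in mm, angles in rad, forces in N, time in s.
With the tool pointing down it reaches from about 275 to 750 mm from the base axis. Payload 10.2 kg.
Tool frame: the origin (TCP) lies at the very end of the fingers, on their centre line; the grasp point (between the pads) lies ctrl.grip_depth behind it (ctrl.grip_depth is the distance from the TCP to the grasp point, in mm); z points along the fingers, y is the direction in which the jaws open and shut (so a half turn about z gives the same grasp; the last joint's range is limited). The gripper opens to 85 mm and grips with 20 to 120 N. Pads are 22 mm wide; open, the fingers measure 114 mm over their backs; the gripper's body (76 mm by 85 mm) begins 54 mm behind the grasp point. The pads swing forward as they close: fully open they stand 13 mm farther back than shut.
Start: joints at [-1.532, 0.313, 1.498, -0, 1.331, -0.223], TCP at [135.867, -507.121, 231.294] pointing down, gripper open.
Joint ranges: [-2.94, 2.94], [-0.97, 2.17], [0.19, 2.56], [-1.23, 4.37], [0.02, 3.11], [-2.88, 2.88]. Speed limits (rad/s): [2.39, 2.39, 3.01, 3.14, 3.14, 3.14].

### API

Orientations are given as a unit quaternion [w, x, y, z].
In Python, from rig import telemetry, eyes, ctrl, nets gives the robot as it stands. The module is installed in compiled form; this text tells all that it offers.
- The arm moves only by the tool drive_tool, never from a script. Its argument "series" is text: rows parted by semicolons, each of 7 numbers parted by spaces: the shift along the tool's x, y, z normalised to -1 to 1, where 1 is 0.12 m, then the turn, a rotation vector about the tool's x, y, z normalised to -1 to 1, where 1 is 0.5 rad, then the opening, from 0 (shut) to 1 (fully open). In form: tx ty tz wx wy wz hand; .... A call has 1 to 20 rows; each row is the pose to reach, as a shift and turn from the pose measured when the call began, along the tool's axes at that moment; what a row does not reach only later rows make up. A row lasts 1/10 s, in which the tool goes at most 50 mm and 8.59 degrees, less where a joint would pass 70% of its speed; a pose out of reach is approached as far as the arm can. A call with a number of a shift or a turn outside -1 to 1 is refused whole. A call with a gripper value outside its range is refused whole. The fingers move at their own pace and stop on an object; "newtons" is the grip in N (left out, the last holds). Time passes only in rows, so rows that repeat a pose let the fingers close. It gives the time, the measured TCP pose, the force and the opening at its end, in the units of the state.
- telemetry.sense(): the state, without advancing time (a new reading comes with each control period).
- eyes.capture(name): name is "side" or "top"; returns a dict with "frame" (384x512x3 uint8, red, green, blue), "fx", "fy", "cx", "cy" (pixels), "view" (4x4, takes a point from world to camera coordinates). Camera axes: x right, y up, looking along -z (the intrinsics and any distortion apply to the point x, -y, -z); pixel columns grow to the right and rows downward; lengths in mm; the calibration is good to about 2 mm. A picture is of the moment at which its call begins. There is no depth.
- ctrl.finish_job(): hands the job in, once; it reports no verdict.
Trained networks look in a picture, given as the dict that the camera call returned (one of the last four; its "shot" number tells which), for a name from the list of things; names that differ only in an ending like _2 or _b are one class to them, and where a whole thing is asked for, a point or a joint stands for the part that bears it (a point fixed in the world has none). Each returns a list of dicts, best first, with "confidence" (0 to 1); they miss things now and then, are a little off and sometimes report something else, mostly with a low value. They report only what shows in the picture. A call takes as long as a camera call.
- nets.spot_in(name, picture): "rect" ([left, top, right, bottom] in pixels, round what is visible of it).
The state is a dict: "time_s": time; "joints": joint angles; "dq": joint speeds; "tau": joint torques, N m; "eef_pos": TCP position; "ee_rot": TCP orientation; "force": force on the tool from outside, world axes, zero at the start; "wrist_torque": the same for the moment, N m; "grip_width": opening from 0.0 (shut) to 1.0 (fully open).
Only numpy, scipy, OpenCV 4.12 (cv2) and the standard library are available. Lean on these libraries where they do the work, as an engineer would, in place of code of your own. Each camera call takes 0.05 s, during which the arm holds its last target. There are 200 camera calls.

## Working session

There is one attempt and no reset: what is moved stays moved. The work goes in short steps, Python scripts to look and compute and a tool call to move; the robot and the scene stay as the last step left them, time stands still between calls to the robot, and variables do not carry over. Pictures are saved under pics/ and viewed, about 8 in all and at most 12, crops included, and the job is handed in when it is done.

Besides the shell and the picture viewer there is one more tool, called after "Request:" as name(argument=value, ...) on one line, values as JSON. drive_tool: Moves the arm, as the interface text tells. Scaled input: -1 to 1 covers 0.12 m each way for a shift and 0.5 rad each way for a turn. Its arguments: {"type":"object","properties":{"series":{"type":"string"},"newtons":{"type":"number"}},"required":["series"]}

```bash
mkdir -p pics; cat > a.py <<'E'
import cv2,json
from rig import telemetry, eyes, ctrl, nets
s=telemetry.sense();print(s, ctrl.grip_depth)
for n in("side","top"):
    p=eyes.capture(n);cv2.imwrite(f"pics/{n}0.png",p["frame"][:,:,::-1])
    print(n,{k:p[k] for k in p if k!="frame"})
    for t in "leg fixture guide_hole holder probe stub jar tape sandblock brush can offcut".split():
        try: print(t,[(r["rect"],round(r["confidence"],2)) for r in nets.spot_in(t,p)][:2])
        except Exception as e: print(t,e)
E
python3 a.py
```

```text
{'time_s': 0.0, 'joints': array([-1.53240501e+00,  3.13449900e-01,  1.49843982e+00, -9.59575097e-06,
        1.33097225e+00, -2.23419522e-01]), 'dq': array([ 0.00024398, -0.0014936 ,  0.00045899,  0.00194348, -0.00096208,
       -0.00154887]), 'tau': array([ 1.87011829e-03, -4.12257457e+01, -2.59741545e+01, -8.43640260e-05,
        4.12702560e-03, -4.14725389e-05]), 'eef_pos': array([ 135.8518946 , -506.8580786 ,  230.73408725]), 'ee_rot': array([-6.32378649e-04,  9.91443765e-01,  1.30532977e-01,  5.39915767e-05]), 'force': array([-0.40493094, -0.26025549,  0.2111167 ]), 'wrist_torque': array([0.00299937, 0.02299712, 0.0376277 ]), 'grip_width': 1.0101955952672623} 18.700000000000003
side {'fx': 370.7393766815363, 'fy': 370.7393766815363, 'cx': 258.1056788663824, 'cy': 196.30912960590055, 'view': array([[-6.86074008e-01, -7.27523652e-01, -3.43394300e-03,
         4.09801553e+02],
       [ 4.77994512e-01, -4.54309722e-01,  7.51747247e-01,
        -3.34116924e+02],
       [-5.48473976e-01,  5.14112840e-01,  6.59442405e-01,
        -8.00511180e+02],
       [ 0.00000000e+00,  0.00000000e+
[... 1142 characters left out ...]
': 2}
leg [([158.1, 152.9, 180.7, 176.3], 0.58)]
fixture [([237.5, 151.3, 327.4, 197.8], 0.58)]
guide_hole [([234.0, 146.4, 331.6, 200.4], 0.78), ([155.1, 151.5, 185.6, 174.9], 0.41)]
holder [([341.5, 182.2, 378.6, 210.7], 0.71), ([225.8, 105.4, 293.6, 122.6], 0.69)]
probe [([362.0, 187.8, 375.3, 203.4], 0.54)]
stub [([157.5, 214.1, 172.2, 225.7], 0.66)]
jar [([326.7, 104.4, 356.0, 135.3], 0.71)]
tape [([191.5, 236.2, 228.5, 268.7], 0.81)]
sandblock [([314.2, 248.5, 351.2, 270.9], 0.75)]
brush [([225.0, 107.0, 295.9, 124.1], 0.94)]
can [([387.0, 106.5, 431.3, 140.6], 0.78), ([82.3, 124.8, 141.6, 171.9], 0.23)]
offcut [([83.0, 125.8, 139.8, 173.8], 0.61), ([362.4, 187.5, 376.7, 202.3], 0.55)]
```

```bash
python3 - <<'E'
import cv2
a=cv2.imread("pics/top0.png")[90:280,75:440];cv2.imwrite("pics/top0c.png",cv2.resize(a,None,fx=2.19,fy=2.19,interpolation=cv2.INTER_CUBIC))
a=cv2.imread("pics/side0.png")[120:310,70:350];cv2.imwrite("pics/side0c.png",cv2.resize(a,None,fx=2.8,fy=2.8,interpolation=cv2.INTER_CUBIC))
E
```

```text
(no output)
```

View pics/top0c.png

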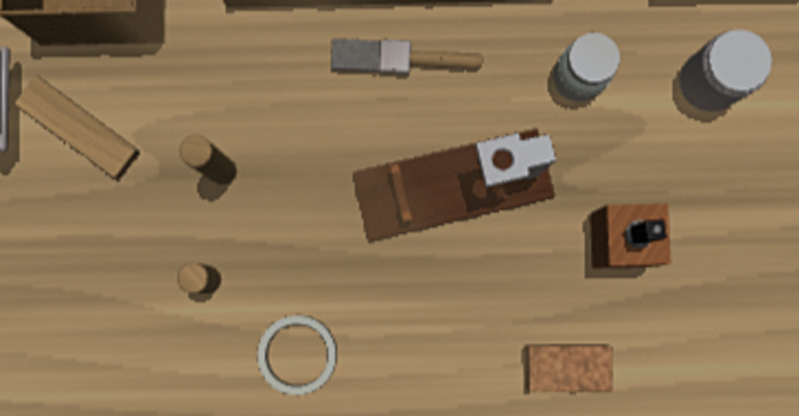

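View pics/side0c.png

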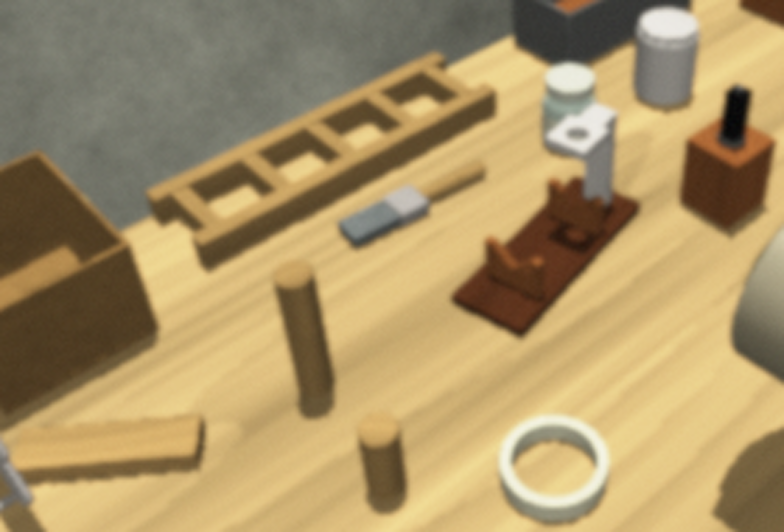

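```bash
python3 - <<'E'
import cv2,numpy as np
T=cv2.imread("pics/top0.png");S=cv2.imread("pics/side0.png")
M=np.zeros((600,800,3),np.uint8)
def put(I,x0,y0,w,h,X,Y,k=4): M[Y:Y+h*k,X:X+w*k]=cv2.resize(I[y0:y0+h,x0:x0+w],None,fx=k,fy=k,interpolation=cv2.INTER_LINEAR)
put(T,232,144,100,60,0,0)
put(S,228,150,75,95,400,0)
put(T,155,148,30,30,0,240)
put(S,165,208,30,60,700,0)
put(T,340,180,42,35,120,240)
put(S,308,145,40,62,0,380,3)
put(S,165,208,30,60,300,380,3)
cv2.imwrite("pics/m.png",M)
E
```

```text
Traceback (most recent call last):
ValueError: could not broadcast input array from shape (240,120,3) into shape (240,100,3)
```

```bash
python3 - <<'E'
import cv2,numpy as np
T=cv2.imread("pics/top0.png");S=cv2.imread("pics/side0.png")
M=np.zeros((600,800,3),np.uint8)
def put(I,x0,y0,w,h,X,Y,k=4): M[Y:Y+h*k,X:X+w*k]=cv2.resize(I[y0:y0+h,x0:x0+w],None,fx=k,fy=k,interpolation=cv2.INTER_LINEAR)
put(T,232,144,100,60,0,0)
put(S,228,150,75,95,400,0)
put(T,155,148,30,30,0,240)
put(T,340,180,42,35,120,240)
put(S,308,145,40,55,0,380)
put(S,165,208,30,55,200,380)
cv2.imwrite("pics/m.png",M)
E
```

```text
(no output)
```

View pics/m.png

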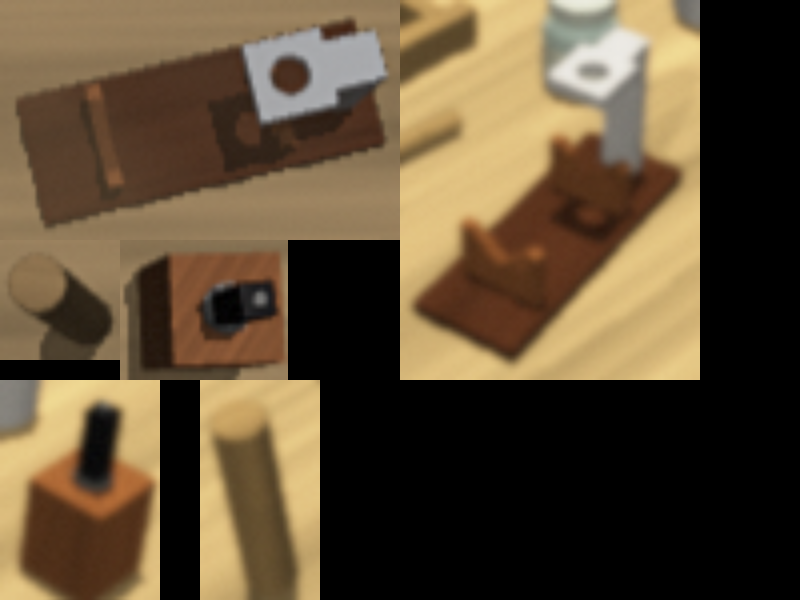

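```bash
cat > h.py <<'E'
import numpy as np
from scipy.optimize import least_squares
C={'side':(370.7393766815363,258.1056788663824,196.30912960590055,np.array([[-6.86074008e-01,-7.27523652e-01,-3.43394300e-03,4.09801553e+02],[4.77994512e-01,-4.54309722e-01,7.51747247e-01,-3.34116924e+02],[-5.48473976e-01,5.14112840e-01,6.59442405e-01,-8.00511180e+02]])),
'top':(391.85534214856904,253.45618116323112,191.76585343915704,np.array([[-1.97995561e-02,-9.99776269e-01,-7.44241909e-03,6.35523080e+01],[9.95539784e-01,-2.04013344e-02,9.21103956e-02,-5.36593484e+02],[-9.22416229e-02,-5.58547935e-03,9.95720988e-01,-1.02805492e+03]]))}
def proj(c,P):
    f,cx,cy,V=C[c];q=V[:,:3]@np.asarray(P,float)+V[:,3];return np.array([cx+f*q[0]/-q[2],cy-f*q[1]/-q[2]])
def place(p,l):
    c,s=np.cos(p[2]),np.sin(p[2]);return [p[0]+c*l[0]-s*l[1],p[1]+s*l[0]+c*l[1],l[2]]
def px(o,x0,y0,X,Y,k=4): return np.array([(o[0]-X+.5)/k-.5+x0,(o[1]-Y+.5)/k-.5+y0])
def fit(obs,p0):
    f=lambda p:np.concatenate([proj(c,place(p,l))-u for c,l,u in obs])
    r=least_squares(f,p0,loss='soft_l1');return r.x,f(r.x).reshape(-1,2)
E
python3 - <<'E'
from h import *
np.set_printoptions(precision=3,suppress=True)
T=lambda x,y:px((x,y),232,144,0,0); S=lambda x,y:px((x,y),228,150,400,0)
F=[('top',(45,110,12),T(16,100)),('top',(-45,110,12),T(46,227)),('top',(-45,-130,12),T(385,146)),('top',(45,-130,12),T(354,20)),('top',(0,-58,135),T(291,75)),('top',(24,-34,135),T(244,45)),('top',(-24,-34,135),T(263,124)),
('side',(45,110,12),S(416,308)),('side',(-45,110,12),S(513,360)),('side',(-45,-130,12),S(681,178)),('side',(0,-58,135),S(594,71))]
for n,o in(('all',F),('top',F[:7]),('side',F[7:])):
    p,r=fit(o,[560,0,.2]);print(n,p);print(r.T);print('hole',place(p,(0,-58,135)))
H=lambda x,y:px((x,y),340,180,120,240); G=lambda x,y:px((x,y),308,145,0,380)
o=[('top',(35,35,90),H(170,254)),('top',(35,-35,90),H(280,252)),('top',(-35,-35,90),H(284,364)),('top',(-35,35,90),H(172,366)),('top',(0,0,159),H(261,299)),
('side',(35,35,90),G(30,482)),('side',(-35,35,90),G(98,520)),('side',(-35,-35,90),G(154,485)),('side',(0,0,156),G(103,407))]
for oo in(o,o[:5],o[5:]):
    p,r=fit(oo,[500,-280,0]);print('holder',p);print(r.T)
L=[('top',(0,0,150),px((37,283),155,148,0,240)),('side',(0,0,150),px((240,420),165,208,200,380))]
for oo in(L,L[:1],L[1:]): print('leg',fit(oo,[560,250,0])[0])
print(fit(L,[560,250,0])[1])
# others
for n,c,u,z in(('can','top',(409,119),100),('jar','top',(343,115),90),('stub','top',(164,216),80),('brush','top',(260,115),10),('tape','top',(210,252),24)): print(n,fit([(c,(0,0,z),np.array(u))],[500,0,0])[0])
E
```

```text
all [583.171 -15.152   0.216]
[[-0.589 -0.475  0.454 -0.04  -0.277 -0.566 -0.483 -0.672  0.764  1.358
   0.233]
 [ 0.031  0.182 -0.184 -0.325  0.348  0.636 -0.03  -1.61  -1.617 -2.506
  -0.272]]
hole [np.float64(595.6260131444716), np.float64(-71.79917803936715), 135]
top [583.463 -15.942   0.215]
[[-0.289 -0.235  0.732  0.296  0.057 -0.219 -0.171]
 [-0.161  0.001 -0.201 -0.357  0.266  0.531 -0.126]]
hole [np.float64(595.8099817197858), np.float64(-72.61218239768421), 135]
side [579.875 -10.046   0.222]
[[-1.182  0.45   0.906 -0.282]
 [-0.009  0.    -1.413  0.921]]
hole [np.float64(592.6220921894136), np.float64(-66.62734922281996), 135]
holder [ 513.401 -230.091   -0.016]
[[-0.461 -0.136 -0.189 -0.198 -0.653 -0.18   0.686  1.18   0.543]
 [-0.157  0.203 -0.015 -0.388  0.019 -1.33  -0.398 -1.295 -0.024]]
holder [ 513.221 -230.897   -0.011]
[[-0.201  0.121  0.2    0.195 -0.303]
 [-0.027  0.203 -0.016 -0.257  0.089]]
holder [ 512.277 -225.875   -0.015]
[[-0.787  0.112  0.649 -0.042]
 [-0.594  0.385 -0.567  0.692]]
leg [610.192 265.33    0.   ]
leg [610.699 264.496   0.   ]
leg [608.544 266.714   0.   ]
[[-0.349  0.217]
 [ 0.099 -0.622]]
can [ 707.68  -344.981    0.   ]
jar [ 724.582 -180.992    0.   ]
stub [475.605 280.484   0.   ]
brush [752.735  30.417   0.   ]
tape [379.685 171.244   0.   ]
```

```bash
cat > mv.py <<'E'
import numpy as np,sys
from scipy.spatial.transform import Rotation as R
from rig import telemetry
GD=18.7
def rot(yaw,a,r=0):  # jaw azimuth yaw (deg), tilt a (deg) about jaw axis
    y=np.radians(yaw);u=np.array([-np.sin(y),np.cos(y),0]);j=np.array([np.cos(y),np.sin(y),0])
    return R.from_matrix(np.array([u,j,[0,0,-1]]).T)*R.from_euler('y',a,degrees=True)
def now():
    s=telemetry.sense();q=s['ee_rot'];return s,np.array(s['eef_pos']),R.from_quat([q[1],q[2],q[3],q[0]])
def plan(grasp,Rt,p=None,Rc=None,gd=GD):
    if p is None: s,p,Rc=now();print('j',np.round(s['joints'],3),'p',p.round(1),'t',round(s['time_s'],2),'F',np.round(s['force'],1),'g',round(s['grip_width'],3))
    pt=np.array(grasp,float)+gd*Rt.as_matrix()[:,2]
    w=(Rc.inv()*Rt).as_rotvec();n=1
    while True:
        P=[p+(pt-p)*k/n for k in range(n+1)];Q=[Rc*R.from_rotvec(w*k/n) for k in range(n+1)]
        c=[np.r_[Q[k].inv().apply(P[k+1]-P[k])/120,w/n/.5] for k in range(n)]
        if max(np.abs(x).max() for x in c)<=.98: break
        n+=1
    for x in c: print(' '.join('%.4g'%round(v,4) for v in x))
    return pt,Rt
E
python3 - <<'E'
from mv import *
a=plan([450,0,320],rot(12.3,20))
print()
L=np.array([610.4,265,90]);Rg=rot(12.3,70)
plan(L-110*Rg.as_matrix()[:,2],Rg,*a)
E
```

```text
j [-1.532  0.313  1.498 -0.     1.331 -0.223] p [ 135.9 -507.1  231.3] t 1.3 F [-0.  -0.8  0.5] g 1.003
0.6042 -0.5763 -0.0988 0.0886 0.0928 -0.5023
0.7322 -0.4107 -0.0456 0.0886 0.0928 -0.5023
0.8124 -0.2166 0.0044 0.0886 0.0928 -0.5023
0.8394 -0.0069 0.0479 0.0886 0.0928 -0.5023
0.8114 0.2045 0.082 0.0886 0.0928 -0.5023
0.7303 0.4033 0.1045 0.0886 0.0928 -0.5023

0.2608 0.8882 0.8984 0 0.8727 -0
-0.1433 0.8882 0.9244 0 0.8727 -0
```

Request:
drive_tool(series="0.6 -0.58 -0.3 0.09 0.09 -0.5 1;0.6 -0.58 -0.3 0.09 0.09 -0.5 1;0.6 -0.58 -0.3 0.09 0.09 -0.5 1;0.6 -0.58 -0.3 0.09 0.09 -0.5 1")

```text
time_s: 1.7
eef_pos: [187.8, -421.0, 267.9]
ee_rot: [-0.024, 0.967, 0.253, 0.019]
force: [0.5, -1.4, 0.6]
grip_width: 0.997
```

Request:
drive_tool(series="0.73 -0.41 -0.2 0.09 0.09 -0.5 1;0.73 -0.41 -0.2 0.09 0.09 -0.5 1;0.73 -0.41 -0.2 0.09 0.09 -0.5 1;0.73 -0.41 -0.2 0.09 0.09 -0.5 1")

```text
time_s: 2.1
eef_pos: [239.3, -337.2, 297.8]
ee_rot: [-0.049, 0.927, 0.371, 0.038]
force: [0.5, -0.4, 0.6]
grip_width: 0.998
```

Request:
drive_tool(series="0.81 -0.22 0 0.09 0.09 -0.5 1;0.81 -0.22 0 0.09 0.09 -0.5 1;0.81 -0.22 0 0.09 0.09 -0.5 1;0.81 -0.22 0 0.09 0.09 -0.5 1")

```text
time_s: 2.5
eef_pos: [291.0, -252.7, 309.1]
ee_rot: [-0.073, 0.871, 0.483, 0.055]
force: [-0.5, -0.5, -0.1]
grip_width: 1.001
```

Request:
drive_tool(series="0.84 0 0.05 0.09 0.09 -0.5 1;0.84 0 0.05 0.09 0.09 -0.5 1;0.84 0 0.05 0.09 0.09 -0.5 1;0.84 0 0.05 0.09 0.09 -0.5 1")

```text
time_s: 2.9
eef_pos: [344.3, -168.8, 319.4]
ee_rot: [-0.096, 0.801, 0.586, 0.072]
force: [-0.2, -0.4, -0.1]
grip_width: 0.998
```

Request:
drive_tool(series="0.81 0.2 0.08 0.09 0.09 -0.5 1;0.81 0.2 0.08 0.09 0.09 -0.5 1;0.81 0.2 0.08 0.09 0.09 -0.5 1;0.81 0.2 0.08 0.09 0.09 -0.5 1")

```text
time_s: 3.3
eef_pos: [396.5, -85.2, 330.0]
ee_rot: [-0.118, 0.719, 0.679, 0.088]
force: [-0.5, 0.9, 0.3]
grip_width: 1.003
```

Request:
drive_tool(series="0.73 0.4 0.1 0.09 0.09 -0.5 1;0.73 0.4 0.1 0.09 0.09 -0.5 1;0.73 0.4 0.1 0.09 0.09 -0.5 1;0.73 0.4 0.1 0.09 0.09 -0.5 1")

```text
time_s: 3.7
eef_pos: [449.3, -2.0, 340.6]
ee_rot: [-0.137, 0.625, 0.762, 0.103]
force: [-0.5, -0.3, 0.3]
grip_width: 1.0
```

```bash
python3 - <<'E'
from mv import *
L=np.array([610.4,265,90]);Rg=rot(12.3,70)
plan(L-110*Rg.as_matrix()[:,2],Rg)
E
```

```text
j [-0.426  0.155  1.454  0.272  1.745 -0.604] p [449.3  -2.  340.6] t 3.7 F [-0.5 -0.3  0.3] g 1.0
0.1743 0.5984 0.7 0 0.585 -0.015
-0.0394 0.5989 0.7199 0 0.585 -0.015
-0.2497 0.5978 0.6773 0 0.585 -0.015
```

Request:
drive_tool(series="0.17 0.6 0.7 0 0.585 -0.015 1;0.17 0.6 0.7 0 0.585 -0.015 1;0.17 0.6 0.7 0 0.585 -0.015 1;0.17 0.6 0.7 0 0.585 -0.015 1;0.17 0.6 0.7 0 0.585 -0.015 1")

```text
time_s: 4.2
eef_pos: [509.3, 57.0, 268.9]
ee_rot: [-0.244, 0.601, 0.736, 0.193]
force: [-0.9, 0.7, 0.1]
grip_width: 0.997
```

Request:
drive_tool(series="-0.04 0.6 0.72 0 0.585 -0.015 1;-0.04 0.6 0.72 0 0.585 -0.015 1;-0.04 0.6 0.72 0 0.585 -0.015 1;-0.04 0.6 0.72 0 0.585 -0.015 1;-0.04 0.6 0.72 0 0.585 -0.015 1")

```text
time_s: 4.7
eef_pos: [569.8, 116.9, 199.2]
ee_rot: [-0.345, 0.564, 0.696, 0.28]
force: [0.7, -0.6, 0.1]
grip_width: 1.0
```

Request:
drive_tool(series="-0.25 0.6 0.68 0 0.585 -0.015 1;-0.25 0.6 0.68 0 0.585 -0.015 1;-0.25 0.6 0.68 0 0.585 -0.015 1;-0.25 0.6 0.68 0 0.585 -0.015 1;-0.25 0.6 0.68 0 0.585 -0.015 1")

```text
time_s: 5.2
eef_pos: [631.4, 176.7, 131.3]
ee_rot: [-0.438, 0.513, 0.643, 0.362]
force: [0.4, -0.5, -0.0]
grip_width: 0.998
```

```bash
python3 - <<'E'
from mv import *
import cv2
from rig import eyes
L=np.array([610.4,265,90]);Rg=rot(12.3,70)
plan(L-110*Rg.as_matrix()[:,2],Rg);print();plan(L,Rg)
T=eyes.capture("top")["frame"][90:290,100:390,::-1];S=eyes.capture("side")["frame"][120:320,130:350,::-1]
k=dict(fx=1.55,fy=1.55,interpolation=cv2.INTER_CUBIC)
cv2.imwrite("pics/b.png",np.hstack([cv2.resize(T,None,**k),cv2.resize(S,None,**k)]))
E
```

```text
j [-0.255  0.936  1.181  1.016  1.744 -0.699] p [631.4 176.7 131.3] t 5.2 F [ 0.4 -0.5 -0. ] g 0.998
-0.0636 -0.0157 0.0682 0.0139 0.0267 0.029

j [-0.255  0.936  1.181  1.016  1.744 -0.699] p [631.4 176.7 131.3] t 5.2 F [ 0.4 -0.5 -0. ] g 0.998
-0.0257 -0.011 0.4924 0.007 0.0133 0.0145
-0.029 -0.0091 0.4922 0.007 0.0133 0.0145
```

View pics/b.png

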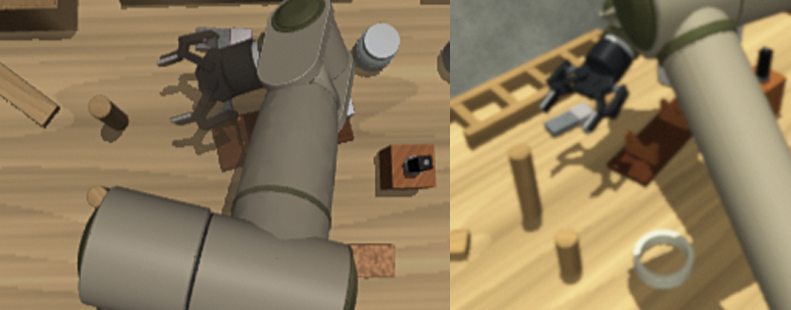

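Request:
drive_tool(series="-0.03 -0.01 0.25 0.007 0.013 0.015 1;-0.03 -0.01 0.5 0.007 0.013 0.015 1;-0.03 -0.01 0.5 0.007 0.013 0.015 1;-0.03 -0.01 0.5 0.007 0.013 0.015 1")

```text
time_s: 5.7
eef_pos: [619.2, 229.8, 109.0]
ee_rot: [-0.441, 0.513, 0.641, 0.361]
force: [0.2, -0.4, -0.0]
grip_width: 0.999
```

```bash
python3 - <<'E'
from mv import *
import cv2
from rig import eyes
L=np.array([610.4,265,90]);Rg=rot(12.3,70)
plan(L,Rg)
T=eyes.capture("top")["frame"][100:200,130:280,::-1];S=eyes.capture("side")["frame"][170:270,150:250,::-1]
k=dict(fx=3,fy=3,interpolation=cv2.INTER_CUBIC)
cv2.imwrite("pics/c.png",np.hstack([cv2.resize(T,None,**k),cv2.resize(S,None,**k)]))
E
```

```text
j [-0.181  0.945  1.237  1.055  1.662 -0.719] p [619.2 229.8 109. ] t 5.7 F [ 0.2 -0.4 -0. ] g 0.999
-0.0415 -0.0123 0.4945 0.0096 0.0164 0.0202
```

View pics/c.png

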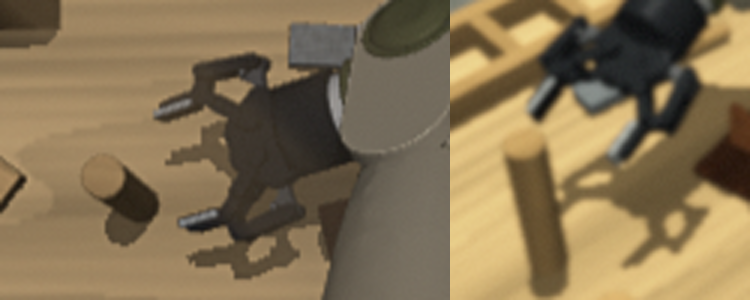

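Request:
drive_tool(series="-0.04 -0.012 0.25 0.01 0.016 0.02 1;-0.04 -0.012 0.495 0.01 0.016 0.02 1;-0.04 -0.012 0.495 0.01 0.016 0.02 1;-0.04 -0.012 0.495 0.01 0.016 0.02 1;-0.04 -0.012 0.495 0.01 0.016 0.02 0.7;-0.04 -0.012 0.495 0.01 0.016 0.02 0.6;-0.04 -0.012 0.495 0.01 0.016 0.02 0.5;-0.04 -0.012 0.495 0.01 0.016 0.02 0.4;-0.04 -0.012 0.495 0.01 0.016 0.02 0.3;-0.04 -0.012 0.495 0.01 0.016 0.02 0.2;-0.04 -0.012 0.495 0.01 0.016 0.02 0.1;-0.04 -0.012 0.495 0.01 0.016 0.02 0.1;-0.04 -0.012 0.495 0.01 0.016 0.02 0.1", newtons=70)

```text
time_s: 7.1
eef_pos: [607.4, 281.5, 83.5]
ee_rot: [-0.446, 0.514, 0.638, 0.36]
force: [1.4, -2.5, 4.3]
grip_width: 0.404
```

```bash
python3 - <<'E'
from mv import *
import h
L=np.array([610.4,265,90]);Rg=rot(12.3,70)
plan(L,Rg);print("lift")
a=plan(L+[0,0,110],rot(12.3,70))
# fixture frame
F=[583.3,-15.7,.215];Rp=rot(np.degrees(.215),-20)
print("over entry");b=plan(h.place(F,(0,200+15,190)),Rp,*a)
print("down");c=plan(h.place(F,(0,190,92)),Rp,*b)
E
```

```text
j [-0.106  0.972  1.27   1.103  1.589 -0.733] p [607.4 281.5  83.5] t 7.1 F [ 1.4 -2.5  4.3] g 0.404
0.0032 -0.0049 0.0062 0.0028 -0.0006 -0.0006
lift
j [-0.106  0.972  1.27   1.103  1.589 -0.733] p [607.4 281.5  83.5] t 7.1 F [ 1.4 -2.5  4.3] g 0.404
0.8646 -0.0047 -0.307 0.0028 -0.0006 -0.0006
over entry
-0.0966 -0.1799 -0.1365 0.0001 -0.7854 -0.0002
-0.1415 -0.1799 -0.0892 0.0001 -0.7854 -0.0002
-0.1649 -0.1799 -0.0282 0.0001 -0.7854 -0.0002
-0.1631 -0.1799 0.037 0.0001 -0.7854 -0.0002
down
0.0835 0 0.8387 0 0 0
```

Request:
drive_tool(series="0.2 0 -0.07 0 0 0 0.1;0.5 0 -0.18 0 0 0 0.1;0.865 0 -0.307 0 0 0 0.1;0.865 0 -0.307 0 0 0 0.1;0.865 0 -0.307 0 0 0 0.1")

```text
time_s: 7.6
eef_pos: [606.9, 282.5, 193.4]
ee_rot: [-0.446, 0.514, 0.638, 0.36]
force: [-0.1, 0.4, -1.8]
grip_width: 0.397
```

Request:
drive_tool(series="-0.05 -0.09 -0.07 0 -0.27 0 0.1;-0.07 -0.14 -0.1 0 -0.53 0 0.1;-0.097 -0.18 -0.136 0 -0.785 0 0.1;-0.097 -0.18 -0.136 0 -0.785 0 0.1;-0.097 -0.18 -0.136 0 -0.785 0 0.1")

```text
time_s: 8.1
eef_pos: [589.3, 259.4, 186.8]
ee_rot: [-0.315, 0.574, 0.712, 0.253]
force: [-0.4, -0.3, -2.2]
grip_width: 0.404
```

Request:
drive_tool(series="-0.07 -0.09 -0.045 0 -0.27 0 0.1;-0.11 -0.14 -0.07 0 -0.53 0 0.1;-0.14 -0.18 -0.09 0 -0.785 0 0.1;-0.14 -0.18 -0.09 0 -0.785 0 0.1;-0.14 -0.18 -0.09 0 -0.785 0 0.1")

```text
time_s: 8.6
eef_pos: [571.9, 236.2, 180.2]
ee_rot: [-0.173, 0.612, 0.759, 0.136]
force: [-0.2, -0.0, -1.8]
grip_width: 0.401
```

Request:
drive_tool(series="-0.08 -0.09 -0.015 0 -0.27 0 0.1;-0.12 -0.14 -0.02 0 -0.53 0 0.1;-0.165 -0.18 -0.03 0 -0.785 0 0.1;-0.165 -0.18 -0.03 0 -0.785 0 0.1;-0.165 -0.18 -0.03 0 -0.785 0 0.1")

```text
time_s: 9.1
eef_pos: [554.7, 212.7, 173.7]
ee_rot: [-0.025, 0.627, 0.778, 0.015]
force: [0.2, 1.1, -0.2]
grip_width: 0.396
```

Request:
drive_tool(series="-0.08 -0.09 0.02 0 -0.27 0 0.1;-0.12 -0.14 0.03 0 -0.53 0 0.1;-0.163 -0.18 0.037 0 -0.785 0 0.1;-0.163 -0.18 0.037 0 -0.785 0 0.1;-0.163 -0.18 0.037 0 -0.785 0 0.1;-0.163 -0.18 0.037 0 -0.785 0 0.1")

```text
time_s: 9.7
eef_pos: [538.2, 188.4, 168.2]
ee_rot: [0.126, 0.619, 0.768, -0.107]
force: [-0.7, 0.1, -1.7]
grip_width: 0.397
```

```bash
python3 - <<'E'
from mv import *
import h,cv2
from rig import eyes
F=[583.3,-15.7,.215];Rp=rot(np.degrees(.215),-20)
b=plan(h.place(F,(0,190,92)),Rp)
print();plan(h.place(F,(0,15,92)),Rp,*b)
T=eyes.capture("top")["frame"][110:220,130:340,::-1];S=eyes.capture("side")["frame"][130:290,170:320,::-1]
cv2.imwrite("pics/dT.png",T);cv2.imwrite("pics/dS.png",S)
M=np.zeros((600,800,3),np.uint8);a=cv2.resize(T,None,fx=2.4,fy=2.4,interpolation=2);M[:264,:504]=a
a=cv2.resize(S,None,fx=2,fy=2,interpolation=2);M[270:590,:300]=a;cv2.imwrite("pics/d.png",M)
E
```

```text
j [ 0.278  0.517  1.404 -0.347  1.269  0.176] p [538.2 188.4 168.2] t 9.7 F [-0.7  0.1 -1.7] g 0.397
0.054 0.012 0.8076 -0.0188 -0.0342 0.0012

-0.6852 0 0.2494 0 0 0
-0.6852 -0 0.2494 0 0 0
```

View pics/d.png

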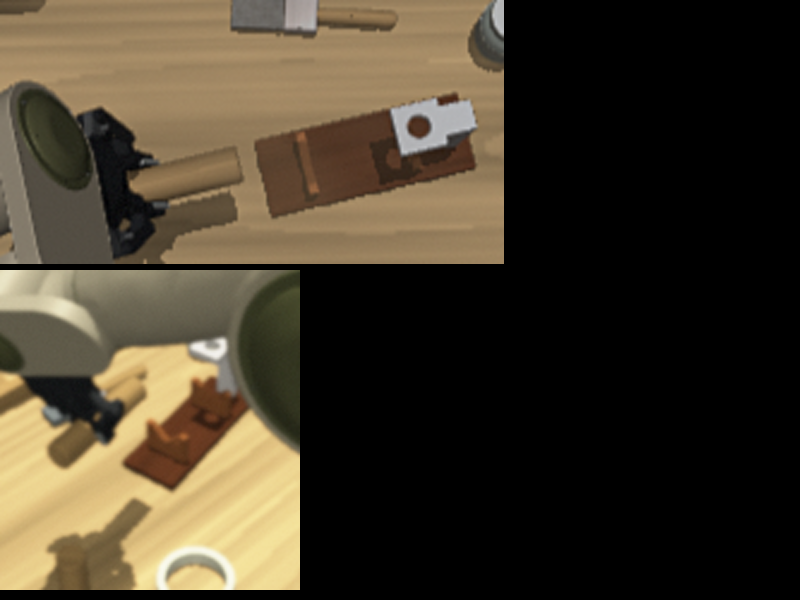

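```bash
python3 - <<'E'
from mv import *
from h import proj
q=np.array([-0.446,0.514,0.638,0.36]);Rg=R.from_quat([q[1],q[2],q[3],q[0]])
pg=np.array([607.4,281.5,83.5])
s,p,Rc=now()
d=Rc.apply(Rg.inv().apply([0,0,1.]));print('leg dir',d.round(4),'az',np.degrees(np.arctan2(-d[0],d[1])),'want',np.degrees(.215))
for lx,ly in((610.4,265),(607.5,265),(606.5,264)):
    rel=Rg.inv().apply(np.array([lx,ly,0])-pg); b=p+Rc.apply(rel)
    print('bottom end',b.round(1),'top cam',[proj('top',b+k*d+Rc.as_matrix()[:,1]*j) for k in(0,30) for j in (-18,18)])
print((np.array([[239,148],[242,183],[152,162],[135,200]])/2.4+[130,110]))
E
```

```text
leg dir [-0.21    0.9776  0.0165] az 12.125216758282342 want 12.3185925953127
bottom end [555.3 106.5 183.8] top cam [array([231.07223987, 185.83823403]), array([227.54716516, 170.66740287]), array([218.25358335, 188.82314656]), array([214.77627047, 173.62496155])]
bottom end [552.5 105.9 183.2] top cam [array([231.36319532, 187.06921349]), array([227.83824665, 171.89900962]), array([218.54954891, 190.05428245]), array([215.07232465, 174.85673476])]
bottom end [551.3 105.6 183.9] top cam [array([231.46324733, 187.53413137]), array([227.93444569, 172.34720816]), array([218.63708967, 190.52261282]), array([215.15610546, 175.30828832])]
[[229.58333333 171.66666667]
 [230.83333333 186.25      ]
 [193.33333333 177.5       ]
 [186.25       193.33333333]]
```

```bash
python3 - <<'E'
import cv2,numpy as np
T=cv2.imread("pics/dT.png")[40:110,30:125]
a=cv2.resize(T,None,fx=8,fy=8,interpolation=2)
f=lambda u:(int((u[0]-160+.5)*8-.5),int((u[1]-150+.5)*8-.5))
for u,v in (((231.07,185.84),(205.4,191.8)),((227.55,170.67),(201.3,176.6))): cv2.line(a,f(u),f(v),(0,0,255),1)
cv2.imwrite("pics/e.png",a)
E
```

```text
(no output)
```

View pics/e.png

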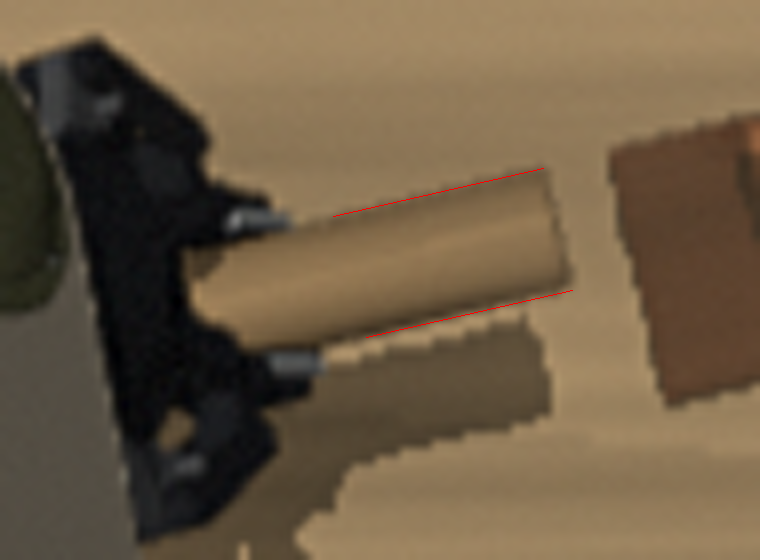

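Request:
drive_tool(series="0.03 0.006 0.4 -0.019 -0.034 0 0.1;0.054 0.012 0.8 -0.019 -0.034 0 0.1;0.054 0.012 0.808 -0.019 -0.034 0 0.1;0.054 0.012 0.808 -0.019 -0.034 0 0.1;0.054 0.012 0.808 -0.019 -0.034 0 0.1")

```text
time_s: 10.3
eef_pos: [545.5, 164.2, 77.4]
ee_rot: [0.137, 0.618, 0.767, -0.107]
force: [-0.5, -0.3, -1.3]
grip_width: 0.401
```

```bash
python3 - <<'E'
from mv import *
import h
F=[583.4,-15.9,.215];Rp=rot(np.degrees(.215),-20)
plan(h.place(F,(0,15,92)),Rp)
E
```

```text
j [ 0.242  0.614  1.512 -0.405  1.057  0.235] p [545.5 164.2  77.4] t 10.3 F [-0.5 -0.3 -1.3] g 0.401
-0.6825 -0.0067 0.2621 0.0047 0.0009 -0.0008
-0.6826 -0.0064 0.2618 0.0047 0.0009 -0.0008
```

Request:
drive_tool(series="-0.2 -0.007 0.077 0.005 0.001 0 0.1;-0.4 -0.007 0.154 0.005 0.001 0 0.1;-0.6 -0.007 0.23 0.005 0.001 0 0.1;-0.683 -0.007 0.262 0.005 0.001 0 0.1;-0.683 -0.007 0.262 0.005 0.001 0 0.1;-0.683 -0.007 0.262 0.005 0.001 0 0.1")

```text
time_s: 10.9
eef_pos: [563.7, 79.2, 76.7]
ee_rot: [0.136, 0.618, 0.767, -0.108]
force: [0.0, 0.5, -0.2]
grip_width: 0.4
```

Request:
drive_tool(series="-0.2 -0.006 0.077 0.005 0.001 0 0.1;-0.4 -0.006 0.154 0.005 0.001 0 0.1;-0.6 -0.006 0.23 0.005 0.001 0 0.1;-0.683 -0.006 0.262 0.005 0.001 0 0.1;-0.683 -0.006 0.262 0.005 0.001 0 0.1;-0.683 -0.006 0.262 0.005 0.001 0 0.1")

```text
time_s: 11.5
eef_pos: [581.7, -5.4, 75.2]
ee_rot: [0.135, 0.618, 0.767, -0.108]
force: [-0.3, 0.1, -1.7]
grip_width: 0.399
```

```bash
python3 - <<'E'
from mv import *
import h,cv2
from rig import eyes
F=[583.4,-15.9,.215];Rp=rot(np.degrees(.215),-20)
plan(h.place(F,(0,15,92)),Rp)
plan(h.place(F,(0,15,62)),Rp)
T=eyes.capture("top")["frame"][135:210,225:340,::-1]
a=cv2.resize(T,None,fx=6,fy=6,interpolation=2)
f=lambda u:(int((u[0]-225+.5)*6-.5),int((u[1]-135+.5)*6-.5))
pr=lambda l:f(h.proj('top',h.place(F,l)))
for x in(-18,18): cv2.line(a,pr((x,75,92)),pr((x,-75,92)),(0,0,255),1)
cv2.imwrite("pics/f.png",a)
E
```

```text
j [-0.065  0.592  1.558 -0.42   0.934 -0.038] p [581.7  -5.4  75.2] t 11.5 F [-0.3  0.1 -1.7] g 0.399
-0.0134 -0.0044 0.012 0.0028 -0.0013 -0.0006
j [-0.065  0.592  1.558 -0.42   0.934 -0.038] p [581.7  -5.4  75.2] t 11.5 F [-0.3  0.1 -1.7] g 0.399
0.072 -0.0048 0.247 0.0028 -0.0013 -0.0006
```

View pics/f.png

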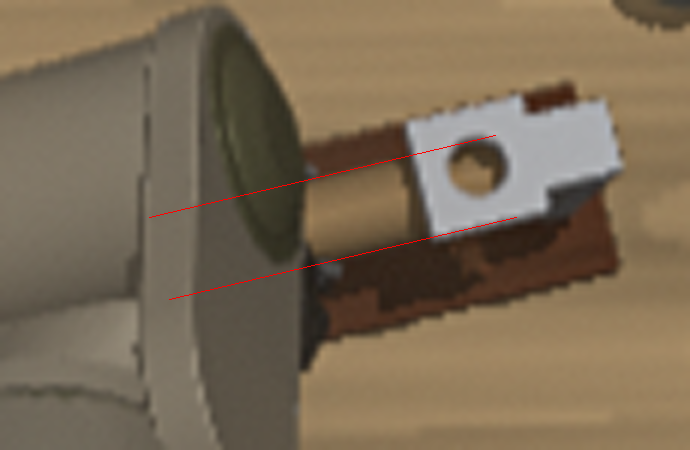

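Request:
drive_tool(series="0.02 -0.005 0.08 0.003 -0.001 0 0.1;0.05 -0.005 0.16 0.003 -0.001 0 0.1;0.072 -0.005 0.247 0.003 -0.001 0 0.1;0.072 -0.005 0.247 0.003 -0.001 0 0.1;0.072 -0.005 0.247 0.003 -0.001 0 0.1")

```text
time_s: 12.05
eef_pos: [583.0, -6.7, 44.6]
ee_rot: [0.136, 0.618, 0.767, -0.107]
force: [4.4, 4.4, 3.7]
grip_width: 0.399
```

```bash
python3 - <<'E'
from mv import *
import h
F=[583.4,-15.9,.215];Rp=rot(np.degrees(.215),-20)
plan(h.place(F,(0,15,60)),Rp)
E
```

```text
j [-0.068  0.639  1.574 -0.44   0.874 -0.005] p [583.   -6.7  44.6] t 12.05 F [4.4 4.4 3.7] g 0.399
0.0021 -0.013 0.0181 0.0082 -0.0009 -0.0039
```

Request:
drive_tool(series="0.002 -0.005 0.012 0.004 0 -0.002 0.1;0.002 -0.005 0.016 0.004 0 -0.002 0.1;0.002 -0.005 0.016 0.004 0 -0.002 0.1")

```text
time_s: 12.35
eef_pos: [583.2, -6.6, 44.3]
ee_rot: [0.137, 0.618, 0.766, -0.107]
force: [-6.3, 6.2, 19.9]
grip_width: 0.398
```

Request:
drive_tool(series="0 0 0 0 0 0 0.45;0 0 0 0 0 0 0.5;0 0 0 0 0 0 0.6;0 0 0 0 0 0 0.8;0 0 0 0 0 0 0.8;0 0 0 0 0 0 0.8")

```text
time_s: 12.95
eef_pos: [583.1, -6.7, 44.1]
ee_rot: [0.137, 0.619, 0.766, -0.107]
force: [-0.4, -1.2, 0.3]
grip_width: 0.798
```

```bash
python3 - <<'E'
from mv import *
import h
F=[583.4,-15.9,.215];Rp=rot(np.degrees(.215),-20)
plan(h.place(F,(0,15,60)),Rp);print("up")
d=Rp.as_matrix()[:,2]
a=plan(np.array(h.place(F,(0,15,60)))-d*110,Rp);print("high")
b=plan(np.array(h.place(F,(0,80,270))),rot(5,0),*a);
print("probe above")
c=plan([513.3,-230.6,290],rot(-1,0),*b,gd=0)
E
```

```text
j [-0.068  0.64   1.573 -0.442  0.873 -0.003] p [583.1  -6.7  44.1] t 12.95 F [-0.4 -1.2  0.3] g 0.798
0.0012 -0.0141 0.0145 0.0077 0.0004 -0.006
up
j [-0.068  0.64   1.573 -0.442  0.873 -0.003] p [583.1  -6.7  44.1] t 12.95 F [-0.4 -1.2  0.3] g 0.798
0.001 -0.0106 -0.9022 0.0077 0.0004 -0.006
high
-0.0362 -0 -0.9225 0.0446 0.6972 0.2529
probe above
-0.7976 -0.2177 -0.1075 0 0 0.0698
-0.8047 -0.1897 -0.1075 0 0 0.0698
-0.8108 -0.1615 -0.1075 0 0 0.0698
```

Request:
drive_tool(series="0 -0.01 -0.3 0.008 0 -0.006 0.9;0 -0.01 -0.6 0.008 0 -0.006 1;0 -0.01 -0.9 0.008 0 -0.006 1;0 -0.01 -0.9 0.008 0 -0.006 1;0 -0.01 -0.9 0.008 0 -0.006 1")

```text
time_s: 13.45
eef_pos: [573.7, 29.2, 145.8]
ee_rot: [0.136, 0.618, 0.767, -0.109]
force: [0.2, 0.4, -0.6]
grip_width: 1.002
```

Request:
drive_tool(series="-0.036 0 -0.92 0.045 0.7 0.25 1;-0.036 0 -0.92 0.045 0.7 0.25 1;-0.036 0 -0.92 0.045 0.7 0.25 1;-0.036 0 -0.92 0.045 0.7 0.25 1;-0.036 0 -0.92 0.045 0.7 0.25 1")

```text
time_s: 13.95
eef_pos: [565.8, 61.6, 248.7]
ee_rot: [-0.001, 0.675, 0.738, -0.001]
force: [0.1, 0.7, -0.6]
grip_width: 0.998
```

Request:
drive_tool(series="-0.8 -0.22 -0.1 0 0 0.07 1;-0.8 -0.22 -0.1 0 0 0.07 1;-0.8 -0.22 -0.1 0 0 0.07 1;-0.8 -0.22 -0.1 0 0 0.07 1")

```text
time_s: 14.35
eef_pos: [547.5, -36.8, 258.9]
ee_rot: [-0.002, 0.688, 0.725, -0.003]
force: [-0.1, 0.3, -0.4]
grip_width: 1.001
```

Request:
drive_tool(series="-0.8 -0.19 -0.1 0 0 0.07 1;-0.8 -0.19 -0.1 0 0 0.07 1;-0.8 -0.19 -0.1 0 0 0.07 1;-0.8 -0.19 -0.1 0 0 0.07 1")

```text
time_s: 14.75
eef_pos: [529.8, -133.2, 269.8]
ee_rot: [-0.003, 0.701, 0.713, -0.003]
force: [0.4, 0.3, -0.6]
grip_width: 1.0
```

```bash
python3 - <<'E'
from mv import *
import h,cv2
from rig import eyes
plan([513.3,-230.6,290],rot(-1,0),gd=0)
M=np.zeros((520,800,3),np.uint8)
Tf=eyes.capture("top")["frame"][:,:,::-1];Sf=eyes.capture("side")["frame"][:,:,::-1]
cv2.imwrite("pics/gT.png",Tf);cv2.imwrite("pics/gS.png",Sf)
a=cv2.resize(Tf[140:225,225:385],None,fx=3,fy=3,interpolation=2);M[:255,:480]=a
a=cv2.resize(Sf[140:250,220:350],None,fx=2.4,fy=2.4,interpolation=2);M[:264,485:485+312]=a
a=cv2.resize(Tf[178:214,338:382],None,fx=7,fy=7,interpolation=2);M[265:265+252,:308]=a
cv2.imwrite("pics/g.png",M)
E
```

```text
j [-0.459  0.341  1.359 -0.004  1.45  -0.476] p [ 529.8 -133.2  269.8] t 14.75 F [ 0.4  0.3 -0.6] g 1.0
-0.8087 -0.1532 -0.167 -0.0178 0.0001 0.0703
```

View pics/g.png

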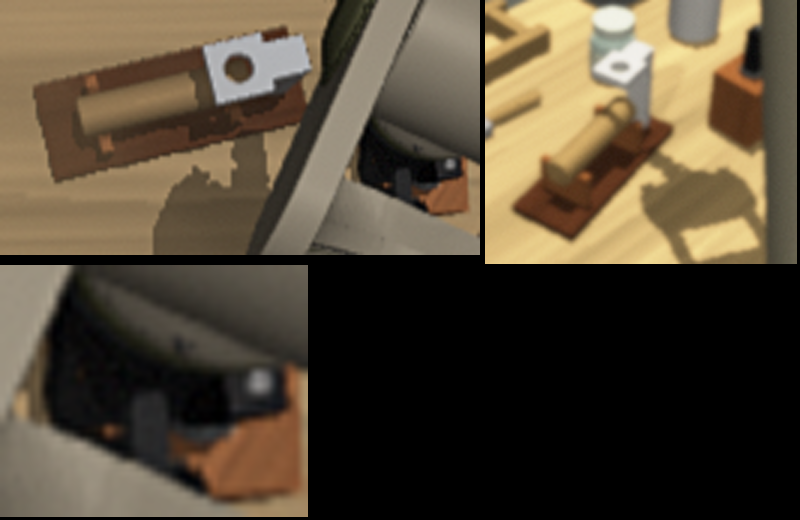

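Request:
drive_tool(series="-0.81 -0.153 -0.16 -0.018 0 0.07 1;-0.81 -0.153 -0.16 -0.018 0 0.07 1;-0.81 -0.153 -0.16 -0.018 0 0.07 1;-0.81 -0.153 -0.16 -0.018 0 0.07 1;-0.81 -0.153 -0.16 -0.018 0 0.07 1")

```text
time_s: 15.35
eef_pos: [514.2, -228.0, 289.1]
ee_rot: [-0.0, 0.712, 0.702, 0.0]
force: [0.3, -0.1, 0.2]
grip_width: 0.999
```

```bash
python3 - <<'E'
from mv import *
import h,cv2
F=[583.4,-15.9,.215]
for y in(75,70,80): print(y,h.proj('top',h.place(F,(0,y,60))))
a=plan([513.3,-230.6,210],rot(-1,0));print()
b=plan([513.3,-230.6,134],rot(-1,0),*a)
E
```

```text
75 [251.34951178 179.24189887]
70 [253.21585431 178.7969577 ]
80 [249.48290924 179.68690203]
j [-0.626  0.365  1.276  0.     1.501 -0.613] p [ 514.2 -228.   289.1] t 15.35 F [ 0.3 -0.1  0.2] g 0.999
-0.0221 -0.0071 0.815 0 -0.0012 0.0088

0 0 0.6333 0 0 0
```

Request:
drive_tool(series="-0.022 -0.007 0.4 0 0 0.009 1;-0.022 -0.007 0.8 0 0 0.009 1;-0.022 -0.007 0.815 0 0 0.009 1;-0.022 -0.007 0.815 0 0 0.009 1;-0.022 -0.007 0.815 0 0 0.009 1")

```text
time_s: 15.85
eef_pos: [514.5, -230.7, 194.1]
ee_rot: [0.002, 0.713, 0.701, 0.001]
force: [-0.0, 0.4, 0.0]
grip_width: 0.999
```

```bash
python3 - <<'E'
from mv import *
import h,cv2
from rig import eyes
b=plan([513.3,-230.6,134],rot(-1,0))
M=np.zeros((560,800,3),np.uint8)
T=eyes.capture("top")["frame"][170:220,330:400,::-1];S=eyes.capture("side")["frame"][110:210,290:380,::-1]
M[:350,:490]=cv2.resize(T,None,fx=7,fy=7,interpolation=2);M[:330,495:792]=cv2.resize(S,None,fx=3.3,fy=3.3,interpolation=2)
cv2.imwrite("pics/i.png",M)
E
```

```text
j [-6.290e-01  4.260e-01  1.437e+00  1.000e-03  1.275e+00 -6.130e-01] p [ 514.5 -230.7  194.1] t 15.85 F [-0.   0.4  0. ] g 0.999
0.0018 -0.0122 0.6566 0.0071 0.0038 0.0016
```

View pics/i.png

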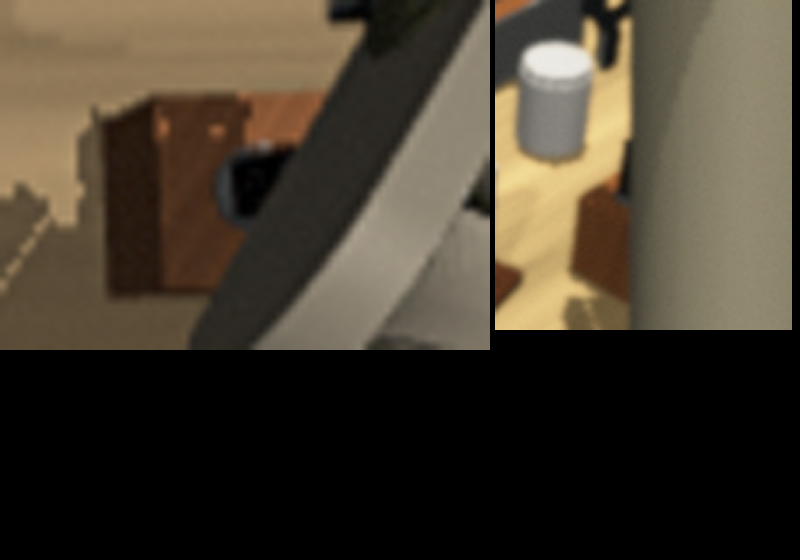

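Request:
drive_tool(series="0.002 -0.012 0.3 0.007 0.004 0.002 1;0.002 -0.012 0.5 0.007 0.004 0.002 1;0.002 -0.012 0.66 0.007 0.004 0.002 1;0.002 -0.012 0.66 0.007 0.004 0.002 1;0.002 -0.012 0.66 0.007 0.004 0.002 1")

```text
time_s: 16.45
eef_pos: [513.7, -231.1, 116.0]
ee_rot: [0.001, 0.713, 0.701, 0.0]
force: [0.1, -0.2, 1.0]
grip_width: 1.002
```

```bash
python3 - <<'E'
from mv import *
b=plan([513.3,-230.6,134],rot(-1,0))
E
```

```text
j [-0.631  0.507  1.53   0.     1.103 -0.613] p [ 513.7 -231.1  116. ] t 16.45 F [ 0.1 -0.2  1. ] g 1.002
0.0044 -0.0031 0.0059 0.003 0.0018 -0.0011
```

Request:
drive_tool(series="0.004 -0.003 0.006 0.003 0.002 0 0.8;0.004 -0.003 0.006 0.003 0.002 0 0.6;0.004 -0.003 0.006 0.003 0.002 0 0.5;0.004 -0.003 0.006 0.003 0.002 0 0.4;0.004 -0.003 0.006 0.003 0.002 0 0.3;0.004 -0.003 0.006 0.003 0.002 0 0.25;0.004 -0.003 0.006 0.003 0.002 0 0.2;0.004 -0.003 0.006 0.003 0.002 0 0.1;0.004 -0.003 0.006 0.003 0.002 0 0;0.004 -0.003 0.006 0.003 0.002 0 0;0.004 -0.003 0.006 0.003 0.002 0 0", newtons=50)

```text
time_s: 17.55
eef_pos: [513.4, -230.7, 115.5]
ee_rot: [0.0, 0.713, 0.701, 0.0]
force: [-0.4, 0.9, 3.4]
grip_width: 0.254
```

```bash
python3 - <<'E'
from mv import *
import h
s,p,Rc=now();print(s['wrist_torque'].round(3),Rc.as_matrix().round(4))
F=[583.4,-15.9,.215];H=np.array(h.place(F,(0,-58,0)));print('hole',H)
a=plan([513.3,-230.6,234],rot(-1,0));print()
b=plan([H[0],H[1],134+155],rot(-1,0),*a)
E
```

```text
[ 0.132  0.093 -0.025] [[ 1.800e-02  9.998e-01  3.000e-04]
 [ 9.998e-01 -1.800e-02 -1.000e-04]
 [-1.000e-04  3.000e-04 -1.000e+00]]
hole [595.77415084 -72.56463086   0.        ]
j [-0.63   0.508  1.531  0.     1.103 -0.613] p [ 513.4 -230.7  115.5] t 17.55 F [-0.4  0.9  3.4] g 0.254
0.0006 -0.0007 -0.8318 0.0006 0.0001 -0.0011

0.6644 0.3321 -0.2292 0 0 0
0.6644 0.3321 -0.2292 0 0 0
```

Request:
drive_tool(series="0 0 -0.2 0 0 0 0;0 0 -0.5 0 0 0 0;0 0 -0.8 0 0 0 0;0 0 -1 0 0 0 0;0 0 -1 0 0 0 0;0 0 -1 0 0 0 0")

```text
time_s: 18.15
eef_pos: [513.1, -230.5, 234.4]
ee_rot: [-0.001, 0.713, 0.701, -0.0]
force: [0.2, -0.7, -1.0]
grip_width: 0.248
```

Request:
drive_tool(series="0.2 0.1 -0.15 0 0 0 0;0.4 0.2 -0.3 0 0 0 0;0.6 0.3 -0.3 0 0 0 0;0.66 0.33 -0.3 0 0 0 0;0.66 0.33 -0.3 0 0 0 0;0.66 0.33 -0.3 0 0 0 0")

```text
time_s: 18.75
eef_pos: [553.6, -152.6, 269.2]
ee_rot: [-0.002, 0.714, 0.701, -0.001]
force: [-0.9, -0.2, -1.5]
grip_width: 0.251
```

```bash
python3 - <<'E'
from mv import *
b=plan([595.8,-72.5,289],rot(-1,0))
E
```

```text
j [-0.473  0.403  1.274 -0.     1.469 -0.454] p [ 553.6 -152.6  269.2] t 18.75 F [-0.9 -0.2 -1.5] g 0.251
0.6741 0.3394 -0.0096 -0.0061 -0.0026 -0.002
```

Request:
drive_tool(series="0.2 0.1 0 0 0 0 0;0.4 0.2 0 -0.003 -0.001 0 0;0.6 0.3 -0.01 -0.006 -0.003 -0.002 0;0.674 0.339 -0.01 -0.006 -0.003 -0.002 0;0.674 0.339 -0.01 -0.006 -0.003 -0.002 0;0.674 0.339 -0.01 -0.006 -0.003 -0.002 0")

```text
time_s: 19.35
eef_pos: [595.3, -73.8, 270.0]
ee_rot: [-0.0, 0.714, 0.701, -0.0]
force: [0.6, -0.3, -0.5]
grip_width: 0.247
```

```bash
python3 - <<'E'
from mv import *
import h,cv2
from rig import eyes
b=plan([595.8,-72.5,289],rot(-1,0))
s,p,Rc=now()
tip=p+105.5*Rc.as_matrix()[:,2];print('tip',tip)
Tf=eyes.capture("top")["frame"][:,:,::-1];Sf=eyes.capture("side")["frame"][:,:,::-1]
cv2.imwrite("pics/kT.png",Tf);cv2.imwrite("pics/kS.png",Sf)
M=np.zeros((600,800,3),np.uint8)
a=cv2.resize(Sf[110:210,240:305],None,fx=6,fy=6,interpolation=2)
f=lambda u:(int((u[0]-240+.5)*6-.5),int((u[1]-110+.5)*6-.5))
z=-Rc.as_matrix()[:,2]; y=np.array([-.727,.686,0]);y=np.array([.686,.7275,0])
for k in(-5,5): cv2.line(a,f(h.proj('side',tip+y*k)),f(h.proj('side',tip+80*z+y*k)),(0,0,255),1)
for q in np.linspace(0,6.28,24): cv2.circle(a,f(h.proj('side',[595.8+12*np.cos(q),-72.5+12*np.sin(q),135])),1,(0,255,0),-1)
M[:600,:390]=a
M[:560,400:]=cv2.resize(Tf[140:210,265:315],None,fx=8,fy=8,interpolation=2)
cv2.imwrite("pics/k.png",M)
E
```

```text
j [-3.180e-01  4.610e-01  1.186e+00 -1.000e-03  1.496e+00 -3.000e-01] p [595.3 -73.8 270. ] t 19.35 F [ 0.6 -0.3 -0.5] g 0.247
0.0106 0.0038 -0.0026 -0.0017 0.0009 -0.002
tip [595.22853051 -73.80392727 164.48822201]
```

View pics/k.png

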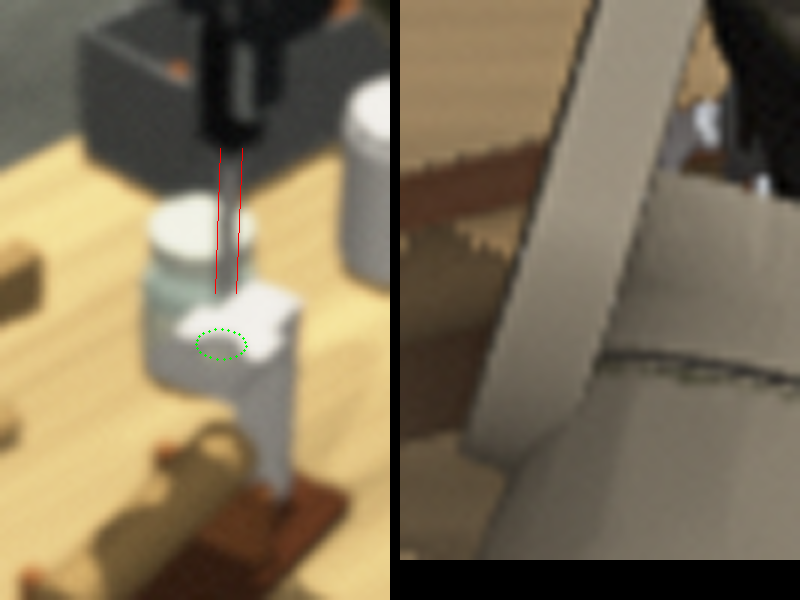

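```bash
python3 - <<'E'
import cv2,numpy as np,h
np.set_printoptions(precision=2,suppress=True)
for c,fn,box in(('top','pics/top0.png',(292,150,316,176)),('side','pics/side0.png',(264,158,290,178)),('top','pics/gT.png',(292,150,316,176)),('side','pics/gS.png',(264,158,290,178)),('side','pics/kS.png',(264,158,290,178))):
    im=cv2.imread(fn).astype(float);g=im[:,:,0]
    V=h.C[c][3];print(c,fn,'cam',-V[:,:3].T@V[:,3])
    x0,y0,x1,y1=box
    f=lambda H:np.array([h.proj(c,[H[0]+12*np.cos(t),H[1]+12*np.sin(t),z]) for z in(135,123) for t in np.linspace(0,6.28,60)]).reshape(2,60,2)
    e=f((595.8,-72.5))
    for k in(0,1): print('rim',('top','bot')[k],e[k].min(0),e[k].max(0),e[k].mean(0))
    u=np.round(e[0].mean(0)).astype(int)
    print(g[u[1]-7:u[1]+8,u[0]-8:u[0]+9].astype(int),'center',u)
E
```

```text
top pics/top0.png cam [ 440.63   46.85 1073.55]
rim top [299.43 157.75] [309.35 167.55] [304.38 162.57]
rim bot [298.89 158.62] [308.69 168.31] [303.79 163.38]
[[172 171 171 171 171 173 174 173 174 173 174 174 172 172 171 171 172]
 [170 169 170 173 173 173 158 145 140 141 166 174 175 172 172 172 172]
 [169 168 171 173 171 128  92  82  75  79 108 125 164 176 173 172 171]
 [169 169 172 172 138  67  35  31  31  35  50  65 114 173 175 171 171]
 [169 170 173 164  89  34  25  27  30  26  27  33  75 158 175 173 171]
 [171 171 171 134  53  27  30  33  32  31  29  24  51 117 175 175 171]
 [172 172 171 117  38  25  33  33  33  33  29  26  37  99 176 174 172]
 [172 171 171 125  36  26  32  33  33  33  31  27  35 100 175 174 171]
 [173 171 174 152  49  23  29  29  34  31  32  26  47 118 175 173 171]
 [173 171 173 167  94  37  27  26  31  29  26  37  88 153 173 172 170]
 [174 171 171 171 154 105  61  37  31  32  47  86 148 173 173 172 171]
 [174 172 170 172 172 161 144 107  79  86 134 158 171 173 171 170 172]
 [175 173 171 170 171 172 170 161 155 156 170 172 173 171 172 172 172]
 [154 173 172 168
[... 4403 characters left out ...]
09 203 200 204 212 223 231 234 235 235 230]
 [131 144 163 174 179 173 165 158 159 162 174 196 222 232 235 235 232]
 [125 131 133 137 138 138 137 137 136 138 142 165 201 227 233 233 229]
 [127 127 126 125 124 126 132 136 132 131 132 146 180 215 228 228 212]
 [126 127 126 125 126 127 132 132 131 131 128 133 154 185 202 198 177]
 [126 126 124 128 125 125 130 129 130 129 129 126 133 146 154 151 136]
 [124 123 125 124 124 126 124 129 126 127 126 126 125 123 121 119 117]
 [116 120 122 122 123 123 126 126 125 125 126 122 122 117 114 116 118]
 [105 111 116 120 121 121 123 123 124 122 124 119 116 114 115 120 123]
 [ 92  99 103 110 114 118 120 122 123 122 120 117 114 115 121 122 122]] center [276 167]
```

```bash
python3 - <<'E'
import cv2,numpy as np,h
np.set_printoptions(precision=2,suppress=True,linewidth=160)
a=cv2.imread('pics/kS.png').astype(int);b=cv2.imread('pics/gS.png').astype(int)
d=(a-b)
tip=np.array([595.23,-73.8,164.49])
for r in range(136,166,2):
    print(r,a[r,268:290,0], 'pred', np.interp(r,[h.proj('side',tip+[0,0,80])[1],h.proj('side',tip)[1]],[h.proj('side',tip+[0,0,80])[0],h.proj('side',tip)[0]]))
print('tip',h.proj('side',tip)); print(a[150:170,276:280,0].T); print(d[150:170,276:280,0].T)
for p in([596,-72,135],[597,-72,135],[596,-71,135]):print(h.proj('side',p),h.proj('top',p))
E
```

```text
136 [57 56 56 52 55 56 57 61 57 57 55 58 57 60 59 58 56 59 59 62 64 62] pred 278.09442206246683
138 [57 55 56 58 61 60 60 63 70 82 85 76 68 61 59 61 62 60 65 67 77 88] pred 278.0196380896025
140 [ 58  60  61  63  66  64  64  66  76  89  93  82  68  64  63  66  71  78  91 104 117 131] pred 277.9448541167382
142 [ 98 111 127 144 156 156 147 127 109  98  97  86  77  76  88 101 112 124 130 134 137 135] pred 277.8700701438739
144 [208 216 221 226 228 228 222 203 162 123 108 121 133 135 132 131 131 133 132 133 134 136] pred 277.79528617100954
146 [230 230 230 230 231 229 225 204 160 121 129 170 203 198 169 143 133 134 135 137 138 135] pred 277.7205021981452
148 [230 231 230 230 231 230 225 203 156 117 129 176 208 204 175 148 137 133 134 133 132 133] pred 277.6457182252809
150 [223 228 228 230 230 229 225 201 154 120 122 155 176 158 142 133 134 132 131 133 134 135] pred 277.5709342524166
152 [153 169 186 198 200 200 194 171 136 110 105 112 118 120 122 128 133 136 136 137 140 139] pred 277.49615027955224
154 [123 124 130 131 132 132 128 118 103  99 104 112 130 142 143 138 137 138 137 135 135
[... 779 characters left out ...]
229 204 162 138 131 131]
 [122 113 105 103 104 104 108 117 138 178 211 228 233 234 230 212 174 142 132 128]
 [155 133 112 107 112 122 129 144 173 206 227 233 233 234 232 223 196 165 146 133]]
[[ -74  -70  -56  -35  -25  -26  -30  -40  -37  -22   -8   -2    1   -1    1   -1   -2   -2   -9  -39]
 [-109 -101  -73  -43  -29  -29  -39  -44  -42  -26   -8   -1   -1    0    1    1    0    0  -11  -41]
 [-105  -96  -61  -29  -21  -28  -36  -42  -34  -15   -5    0    0    0    0    0    0   -1  -16  -55]
 [ -62  -57  -38  -18  -15  -16  -23  -25  -19   -9   -1    1   -1    0    0    0   -1   -5  -25  -68]]
[276.32 167.02] [304.18 162.57]
[276.07 166.87] [304.16 162.16]
[276.07 167.16] [303.76 162.58]
```

```bash
python3 - <<'E'
from mv import *
plan([596.1,-72,264],rot(-1,0))
E
```

```text
j [-0.318  0.461  1.185 -0.     1.496 -0.299] p [595.3 -73.8 270.2] t 19.45 F [-0.6 -0.2 -1.8] g 0.254
0.0153 0.0062 0.2078 -0.0008 0.0008 -0.0031
```

Request:
drive_tool(series="0.015 0.006 0.1 -0.001 0.001 -0.003 0;0.015 0.006 0.208 -0.001 0.001 -0.003 0;0.015 0.006 0.208 -0.001 0.001 -0.003 0;0.015 0.006 0.208 -0.001 0.001 -0.003 0;0.015 0.006 0.208 -0.001 0.001 -0.003 0")

```text
time_s: 19.95
eef_pos: [596.2, -72.1, 245.6]
ee_rot: [0.0, 0.713, 0.701, 0.0]
force: [-0.6, -0.5, -0.8]
grip_width: 0.247
```

```bash
python3 - <<'E'
from mv import *
plan([596.1,-72,212.3],rot(-1,0))
E
```

```text
j [-0.315  0.473  1.229  0.     1.438 -0.298] p [596.2 -72.1 245.6] t 19.95 F [-0.6 -0.5 -0.8] g 0.247
0.001 -0.0013 0.4333 0.0013 0.0002 -0
```

Request:
drive_tool(series="0 0 0.06 0 0 0 0;0 0 0.12 0 0 0 0;0 0 0.18 0 0 0 0;0 0 0.24 0 0 0 0;0 0 0.3 0 0 0 0;0 0 0.36 0 0 0 0;0 0 0.4 0 0 0 0;0 0 0.43 0 0 0 0;0 0 0.433 0 0 0 0;0 0 0.433 0 0 0 0;0 0 0.433 0 0 0 0;0 0 0.433 0 0 0 0")

```text
time_s: 21.15
eef_pos: [596.4, -72.1, 193.9]
ee_rot: [0.001, 0.713, 0.701, 0.0]
force: [0.0, -0.9, -1.7]
grip_width: 0.249
```

```bash
python3 - <<'E'
from mv import *
import h,cv2
from rig import eyes
plan([596.1,-72,212.3],rot(-1,0))
Sf=eyes.capture("side")["frame"][:,:,::-1]
cv2.imwrite("pics/nS.png",Sf)
x0,y0,k=245,135,10
a=cv2.resize(Sf[y0:y0+58,x0:x0+65],None,fx=k,fy=k,interpolation=2)
f=lambda u:(int((u[0]-x0+.5)*k-.5),int((u[1]-y0+.5)*k-.5))
s,p,Rc=now();tip=p+105.5*Rc.as_matrix()[:,2];print('tip',tip,s['dq'].round(3))
cv2.circle(a,f(h.proj('side',tip)),2,(0,0,255),-1)
cv2.imwrite("pics/n.png",a)
for r in(154,156,158,160,162,164): print(r,Sf[r,268:290,0])
E
```

```text
j [-0.315  0.508  1.312  0.     1.321 -0.298] p [596.4 -72.1 193.9] t 21.15 F [ 0.  -0.9 -1.7] g 0.249
0.0012 -0.0022 0.0028 0.0025 0.0005 -0
tip [596.4379041  -72.16457883  88.36957314] [-0.001  0.001  0.001  0.001 -0.003  0.   ]
154 [122 122 117  96  54  23  11   9  14  23  33  41  46  65  98 125 134 136
 137 135 135 134]
156 [143 137 126  96  61  28  15  10  11  11  11  21  36  74 120 150 154 149
 142 137 137 133]
158 [153 153 140 109  77  56  46  36  30  33  42  52  76 125 180 216 223 216
 203 185 169 154]
160 [136 140 139 139 135 131 117  92  76  82 106 142 172 202 225 232 233 233
 231 227 214 193]
162 [126 129 145 176 204 214 191 147 113 133 178 216 229 232 232 234 233 231
 222 199 165 141]
164 [127 130 140 163 197 212 194 144 114 135 184 220 231 233 234 233 228 212
 176 138 119 120]
```

View pics/n.png

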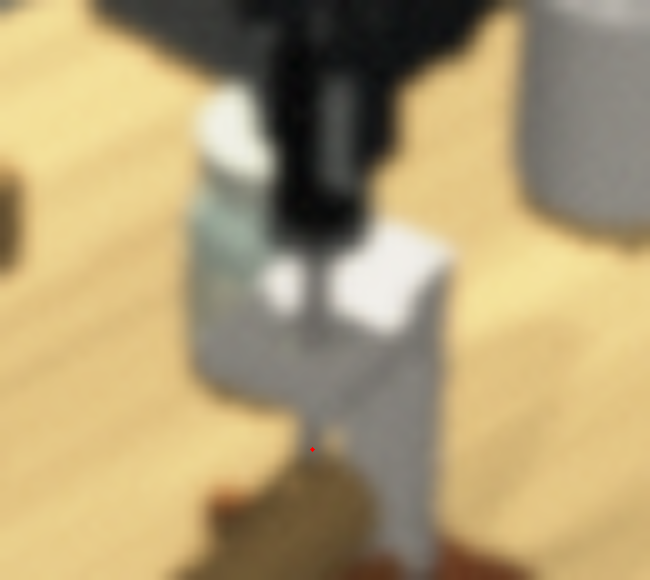

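```bash
python3 - <<'E'
from rig import ctrl,telemetry
print(ctrl.finish_job()); s=telemetry.sense();print(s['time_s'],s['eef_pos'],s['force'],s['grip_width'])
E
```

```text
the job is handed in; nothing more can be done
None
the job is handed in; nothing more can be done
```

The leg is lying in the V cradle, released, with one end under the guide plate. The probe is held upright through the guide hole with its tip about 10 mm above the leg. I handed the job in at about 21 s, and no verdict was reported.

Last checks:
- **Leg:** the top camera showed it seated and aligned with the cradle. Its middle is about 4–5 mm from the cradle's centre along its length (limit 15 mm).
- **Probe:** the rod lined up with the hole to within about 0.1 pixel, roughly 0.3 mm, in the side picture. From the arm pose, the tip is about 0.4 mm off the hole's axis at z ≈ 88.4 mm, against an 82–94 mm window. The arm was still, and the wrist force showed no contact while the rod was lowered.

Not everything agreed or could be seen:
- **Side camera:** a first fit from this camera alone put the hole about 6 mm from the top camera's estimate, because I picked its blurred corners badly. A finer edge measurement brought the two cameras to within about 0.3 mm.
- **Probe grasp:** the arm hid the holder, so I could not see the jaws around the probe before they closed. The jaw opening (about 22 mm) and the later pictures confirmed the grip.
- **Bystanders:** I did not re-measure them at the end.

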